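# Set the bingo round counter back one notch

## Task

The bingo round counter has been turned one notch too far. With a fingertip, tip the upright black thumb paddle of its ratchet pawl over until the pawl stays lifted, push the wheel backward one notch by one of its upright pegs so that the red peg stands at the red arrow, then tip the pawl back down so that it lies fully seated in the new notch. Only push: pick nothing up, and leave the things standing around the counter where they are.

Things in the scene. Friction and masses are not known exactly. Their poses are not given: they have to be found in the camera images.
- counter: The round counter, fixed to the table: plywood board 270 x 320 x 18 mm with a flat white wheel and a steel pawl. Origin on the table plane under the wheel's axle, z up; the board spans x -135 to +135 and y -160 to +160 mm. The pawl lies along the +x side at x = 78 mm: hinge pin at y = -70 mm, arm running towards +y along the wheel's rim. Its place varies, and its yaw by up to 0.4 rad either way.
- wheel (a joint): Wheel angle, rad, positive counterclockwise from above (forward), negative clockwise (backward). About 0 at the start; a notch leaves it about 0.09 rad of play either way. Ten equal notches of 0.628 rad, so the wanted one is centred at -0.628. It stays where it is left (friction: about 1 N at a peg). It cannot turn backward while the pawl is down.
- wheel_top (a point): Centre of the wheel's top face, on its axis, 40 mm above the table. Disc 184 mm across; ten blue sawtooth teeth 12 mm high on its rim (radius 68 to 88 mm); a brass hub 32 mm across, 10 mm high; three upright pegs (one red, two brown) at radius 52 mm, 120 degrees apart, 12 mm thick, from 40 to 95 mm above the table.
- red_peg (a point): Centre of the top of the red peg, 95 mm above the table, 52 mm from the wheel's axis. It turns with the wheel; at the start it is one notch counterclockwise (forward) of the arrow.
- arrow (a point): Tip of the flat red arrow on the base board, 96 mm from the wheel's axis on the counter's -x side. When the wheel is in the wanted notch the red peg lies on the line from the axis to this point.
- pawl (a joint): Pawl angle, rad: 0 = down and seated, growing as the nose rises, 1.35 = upper stop. Balances near 0.8: pushed past that it falls to the upper stop by its own weight and stays there, arm almost upright and lever lying back towards the counter's -y; pushed back below that it falls down. Takes under 1 N. If the nose lands on a tooth it does not come all the way down to 0.
- pawl_hinge (a point): The pawl's fixed hinge pin, 62 mm above the table, parallel to the counter's x, between two cheeks 4 mm thick and 18 mm long, 12 mm either side, 72 mm high. The pawl is an L: from the pin a steel nose arm (12 mm wide, 10 mm thick, 76 mm long, level when down, towards the counter's +y) and, square to it, a thumb lever that is upright when the pawl is down.
- pawl_paddle (a point): Centre of the black thumb paddle at the end of the pawl's lever, 43 mm from the hinge pin. The paddle is 28 mm wide (along the pin), 8 mm thick and 40 mm long; when the pawl is down it is upright, from 85 to 125 mm above the table, and is pushed towards the counter's -y to lift the pawl.
- pawl_nose (a point): Middle of the lower tip of the pawl's nose, 70 mm out along the arm from the pin and 19 mm below the arm's axis; the nose is 12 x 12 mm. Once the pawl is tipped up, the arm is pushed towards the counter's +y to bring it down again.
- mug: Grey cup, 80 mm across and 95 mm tall, beside the counter's +y edge; leave alone. Origin at the centre of its underside.
- apple: Yellow apple, 72 mm across, beside the counter's -y edge; leave alone. Origin underneath.
- marker: Blue felt-tip pen 130 mm long, 12 mm thick, lying on the table in front of the counter (-x side); leave alone. Origin at the middle of its underside, x along it.
- marker_cap: Blue pen cap, 16 mm across and 34 mm tall, upright on the base board's corner at +x +y; leave alone. Origin underneath.
- chips: Two stacked chips, green and yellow, 34 mm across and 16 mm tall, on the base board's corner at -x -y; leave alone. Origin underneath.
- glasses_case: Grey spectacles case 160 x 60 x 36 mm on the left of the table; leave alone. Origin underneath.
- pouch: Red leather pouch 150 x 190 x 50 mm on the right of the table; leave alone. Origin underneath.

How it is judged:
On the way, in this order (a step that is already met when the one before it is completed fails the run):
1. the pawl is tipped up to its stop while the wheel is still in its old notch (value of joint pawl above 1.2 rad and value of joint wheel above -0.25 rad), for 0.1 s.
2. with the pawl up, the wheel is pushed back about one notch (value of joint pawl above 1 rad and value of joint wheel between -0.88 and -0.38 rad), for 0.2 s.
3. the pawl is down again in the new notch (value of joint pawl below 0.05 rad and value of joint wheel between -0.756 and -0.5 rad), for 0.2 s.
At the end, for the whole second after the job is handed in: The pawl is down and seated (below 0.05 rad), the wheel is at rest one notch back (between -0.756 and -0.50 rad, red peg at the arrow), and the seven things around it are within 30 mm of where they stood (all of step 3 and velocity of joint wheel between -0.05 and 0.05 rad/s and distance of each of mug, apple, marker, marker_cap, chips, glasses_case, pouch from where it was at the start of the episode below 0.03 m); the robot touches nothing.
It fails at once if a bystander is shoved or carried away (more than 30 mm) (distance of any of mug, apple, marker, marker_cap, chips, glasses_case, pouch from where it was at the start of the episode above 0.03 m).
It fails at once if a bystander is lifted (its underside more than 15 mm above where it stood) (height (world z) of any of mug, apple, marker, glasses_case, pouch above 0.015 m or height (world z) of any of marker_cap, chips above 0.033 m).
It also fails if it takes over 58 s, if anything falls off the work surface, if the arm or the gripper's body presses on something with over 40 N, if the wrist force passes 120 N, or if a joint passes its speed limit or range.

## Robot

A 6-joint arm with a two-finger parallel gripper is mounted at the origin on the work surface. World frame = base frame: x ahead of the robot, y to its left, z up, the work surface at z = 0. Lengths are in m, angles in rad, forces in N, time in s.
With the tool pointing down it reaches from about 0.275 to 0.85 m from the base axis. Payload 5.2 kg.
Tool frame: the origin (TCP) lies at the very end of the fingers, on their centre line; the grasp point (between the pads) lies 19 mm behind it; z points along the fingers, y is the line along which they close (so a half turn about z gives the same grasp; the last joint's range is limited). The gripper opens to 85 mm and grips with 20 to 120 N. Pads are 22 mm wide; open, the fingers measure 114 mm over their backs; the gripper's body (76 mm by 85 mm) begins 54 mm behind the grasp point. The pads swing forward as they close: fully open they stand 13 mm farther back than shut.
Start: joints at [-1.479, 0.259, 1.535, -0, 1.348, -0.203], TCP at [0.16, -0.526, 0.231] pointing down, gripper open.
Joint ranges: [-3.14, 3.14], [-0.91, 2.08], [0.19, 2.58], [-1.22, 4.36], [0.22, 2.71], [-3.12, 3.12]. Speed limits (rad/s): [2.57, 2.57, 3.14, 3.14, 3.14, 3.14].

## Interface

Orientations are given as a unit quaternion [w, x, y, z].
In Python, from plant import r, optics, nets gives the robot as it stands.
- The arm moves only by the tool move_arm, never from a script. Its argument "plan" is a list of rows, each an object with "claw": the gripper command: -1 is fully open, 1 is shut, values between are in proportion; "delta_pos": the shift along the tool's x, y, z in m, a list of three; "rot": the turn, a rotation vector about the tool's x, y, z in rad, a list of three. A call has 1 to 10 rows; each row is the pose to reach, as a shift and turn from the pose commanded when the call began, along the tool's axes at that moment; what a row does not reach only later rows make up. A row lasts 1/12 s, in which the tool goes at most 41.7 mm and 7.16 degrees, less where a joint would pass 70% of its speed; a pose out of reach is approached as far as the arm can. A call with a gripper value outside its range is refused whole. The fingers move at their own pace and stop on an object; "grip_force" is the grip in N (left out, the last holds). Time passes only in rows, so rows that repeat a pose let the fingers close. It gives the time, the measured TCP pose, the force, the opening and the grip force at its end, in the units of the state.
- r.get_state(): the state, without advancing time (a new reading comes with each control period).
- optics.snapshot(name): name is "side" or "top"; returns (picture, depth): 480x640x3 uint8, red, green, blue; 480x640 float32, m along the optical axis (not along the pixel's ray), 0 where there is no reading.
- optics.camera_model(name): a dict with "K" (3x3 intrinsics, pixels), "T" (4x4, takes a point from camera to world coordinates). Camera axes: x right, y down, z forward; pixel columns grow to the right and rows downward; lengths in m; the calibration is good to about 2 mm. A picture is of the moment at which its call begins. camera_model takes no time and is no camera call.
- r.sign_off(): hands the job in; it is judged then, once.
Trained networks look in the newest picture that a camera, given by its name, has taken for a name from the list of things; names that differ only in an ending like _2 or _b are one class to them, and where a whole thing is asked for, a point or a joint stands for the part that bears it (a point fixed in the world has none). Each returns a list of dicts, best first, with "p" (0 to 1); they miss things now and then, are a little off and sometimes report something else, mostly with a low value. They report only what shows in the picture. A call takes as long as a camera call.
- nets.boxes_of(camera, target): "rect" ([left, top, width, height] as shares, 0 to 1, of the picture: columns of its width, rows of its height, round what is visible of it).
- nets.regions_of(camera, target): "mask" (480x640 bool, what is visible of it) and "rect" ([left, top, width, height] as shares, 0 to 1, of the picture: columns of its width, rows of its height, round what is visible of it).
- nets.mark_of(camera, target): "position" ([column, row] as shares, 0 to 1, of the picture: columns of its width, rows of its height: a listed point, or the origin of a listed thing).
The state is a dict: "time": time; "joints": joint angles; "dq": joint speeds; "effort": joint torques, N m; "tcp_pos": TCP position; "orientation": TCP orientation; "contact_force": force on the tool from outside, world axes, zero at the start; "torque": the same for the moment, N m; "grip_width": opening from 0.0 (shut) to 1.0 (fully open); "gripper_force": force on a finger pad.
Only numpy, scipy, OpenCV 4.12 (cv2) and the standard library are available. Lean on these libraries where they do the work, as an engineer would, in place of code of your own. Each camera call takes 0.05 s, during which the arm holds its last target. There are 200 camera calls.

## Working session

There is one attempt and no reset: what is moved stays moved. The work goes in short steps, Python scripts to look and compute and a tool call to move; the robot and the scene stay as the last step left them, time stands still between calls to the robot, and variables do not carry over. Pictures are saved under pics/ and viewed, at most 10 in all, crops included, and the job is handed in when it is done.

Besides the shell and the picture viewer there is one more tool, called after ">>>" as name(argument=value, ...), one argument or row to a line, values as JSON. move_arm: Moves the arm, as the interface text tells. Its arguments: {"type":"object","properties":{"plan":{"type":"array","items":{"type":"object","properties":{"claw":{"type":"number"},"delta_pos":{"type":"array","items":{"type":"number"}},"rot":{"type":"array","items":{"type":"number"}}}}},"grip_force":{"type":"number"}},"required":["plan"]}

```bash
mkdir -p pics
cat > h.py <<'E'
import numpy as np, cv2
from plant import r, optics, nets
def px2w(cam,u,v,z):
    m=optics.camera_model(cam);K=np.array(m["K"]);T=np.array(m["T"])
    d=T[:3,:3]@np.linalg.inv(K)@[u,v,1];o=T[:3,3];return o+d*(z-o[2])/d[2]
def mark(cam,t):
    l=nets.mark_of(cam,t)
    return (l[0]["position"][0]*640,l[0]["position"][1]*480,l[0]["p"]) if l else None
def save(cam,n):
    p,d=optics.snapshot(cam);cv2.imwrite(f"pics/{n}.png",p[:,:,::-1]);return p,d
E
python3 - <<'E'
from h import *
s=r.get_state();print(s["time"],s["tcp_pos"],s["orientation"],s["contact_force"])
for cam in("top","side"):
    save(cam,cam+"0")
    m=optics.camera_model(cam);print(cam,np.round(m["T"],3).tolist(),m["K"])
    for t,z in dict(wheel_top=.04,red_peg=.095,arrow=.018,pawl_hinge=.062,pawl_paddle=.105,pawl_nose=.043).items():
        k=mark(cam,t);print(t,np.round(k,2) if k else None,np.round(px2w(cam,k[0],k[1],z),4) if k else None)
E
```

```text
0.0 [ 0.15978491 -0.52572299  0.23049835] [-8.94181942e-04  9.89155538e-01  1.46869057e-01  5.11882408e-05] [ 0.28043501 -0.40409258  0.00258795]
top [[-0.007, -0.986, 0.169, 0.222], [-1.0, 0.007, -0.005, -0.022], [0.004, -0.17, -0.986, 1.631], [0.0, 0.0, 0.0, 1.0]] [[624.83641531   0.         321.75931   ]
 [  0.         624.83641531 241.64418273]
 [  0.           0.           1.        ]]
wheel_top [290.37 234.38   0.62] [0.5152 0.0517 0.04  ]
red_peg [293.7  249.6    0.59] [0.4665 0.0409 0.095 ]
arrow [281.73 270.72   0.92] [0.4234 0.0751 0.018 ]
pawl_hinge [321.79 206.5    0.9 ] [ 0.5836 -0.03    0.062 ]
pawl_paddle [321.47 202.7    0.53] [ 0.5834 -0.0291  0.105 ]
pawl_nose [291.2  203.09   0.62] [0.5976 0.0495 0.043 ]
side [[-0.697, -0.37, 0.614, -0.276], [-0.716, 0.385, -0.582, 0.706], [-0.021, -0.846, -0.533, 0.771], [0.0, 0.0, 0.0, 1.0]] [[507.78652587   0.         318.96727245]
 [  0.         507.78652587 231.10305267]
 [  0.           0.           1.        ]]
wheel_top [290.11 261.79   0.64] [0.5148 0.057  0.04  ]
red_peg [305.28 245.62   0.67] [0.4789 0.0366 0.095 ]
arrow [312.13 285.79   0.63] [0.4278 0.0657 0.018 ]
pawl_hinge [295.17 230.4    0.55] [ 0.5874 -0.0264  0.062 ]
pawl_paddle [295.3  215.62   0.76] [ 0.5883 -0.0304  0.105 ]
pawl_nose [272.9  248.3    0.52] [0.5876 0.0511 0.043 ]
```

View pictures.

View pics/top0.png

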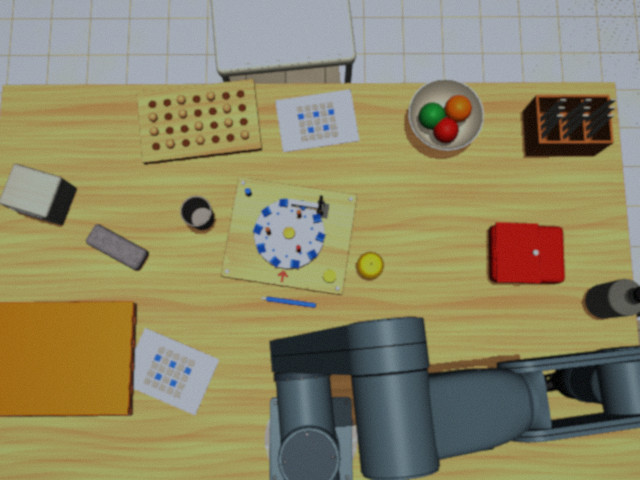

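View pics/side0.png

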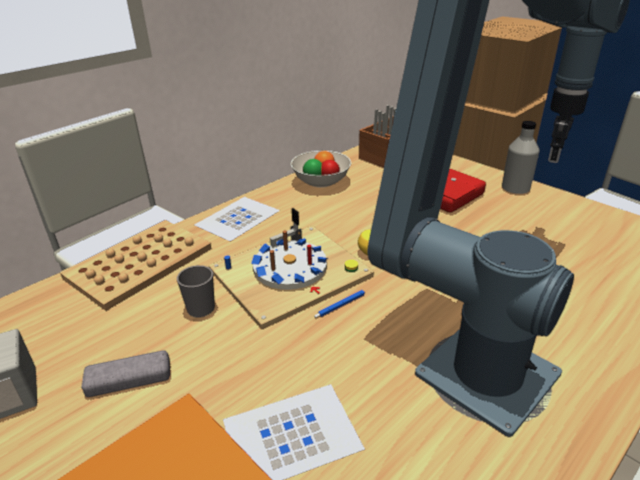

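The top view shows the counter with its wheel at (289,234), arrow tip near (282,271), paddle near (322,205) and board corners at (240,180), (356,194), (342,293) and (222,277). The side view shows the pawl down with its paddle at (295,216), and the red peg at (309,252).

```bash
cat >> h.py <<'E'
from scipy.spatial.transform import Rotation as R
def fit():
    L=[];W=[]
    def a(l,w): L.append(l);W.append(w[:2])
    for u,v,l in [(240,180,(135,160)),(356,194,(135,-160)),(342,293,(-135,-160)),(222,277,(-135,160))]: a(l,px2w("top",u,v,.018))
    for l,w in [((0,0),(.5152,.0517)),((-96,0),(.4234,.0751)),((78,-70),(.5836,-.030)),((78,-70),(.5834,-.0291)),((78,0),(.5976,.0495)),
      ((0,0),(.5148,.057)),((-96,0),(.4278,.0657)),((78,-70),(.5874,-.0264)),((78,-70),(.5883,-.0304)),((78,0),(.5876,.0511))]: a(l,w)
    L=np.array(L)/1000;W=np.array(W);lc,wc=L.mean(0),W.mean(0)
    p=(L-lc)[:,0]+1j*(L-lc)[:,1];q=(W-wc)[:,0]+1j*(W-wc)[:,1]
    yaw=np.angle(np.sum(np.conj(p)*q));c,s=np.cos(yaw),np.sin(yaw);M=np.array([[c,-s],[s,c]])
    t=wc-M@lc
    return M,t,yaw,W-(L@M.T+t)
def go(x,y,z):
    """shift in tool axes (m) and turn to reach counter-local mm point, tool x along counter x"""
    M,t,yaw,_=fit();s=r.get_state();o=s["orientation"];Rt=R.from_quat([o[1],o[2],o[3],o[0]])
    w=np.r_[M@np.array([x,y])/1000+t,z/1000]
    Rg=R.from_euler("z",yaw)*R.from_euler("x",np.pi)
    print("world",w.round(4),"delta",Rt.inv().apply(w-s["tcp_pos"]).round(4),"rot",(Rt.inv()*Rg).as_rotvec().round(3))
E
python3 - <<'E'
from h import *
M,t,yaw,e=fit();print(t,yaw);print((e*1000).round(1).tolist())
go(78,-38,200)
E
```

```text
[0.51737952 0.05469449] -0.1442791565055683
[[-6.5, -6.6], [-0.9, 1.7], [3.6, 3.5], [1.3, -2.6], [-2.2, -3.0], [1.0, 6.6], [-0.9, -4.2], [-1.1, -3.3], [3.0, 6.0], [-2.6, 2.3], [5.4, -2.8], [2.9, -0.6], [3.8, -4.6], [-7.0, 7.6]]
world [0.5891 0.0059 0.2   ] delta [ 0.5654 -0.3845  0.0313] rot [0.    0.    0.439]
```

>>> move_arm(
  plan=[
    {"claw": 1, "delta_pos": [0.041, -0.028, 0], "rot": [0, 0, 0.05]},
    {"claw": 1, "delta_pos": [0.075, -0.05, 0], "rot": [0, 0, 0.1]},
    {"claw": 1, "delta_pos": [0.11, -0.075, 0], "rot": [0, 0, 0.15]},
    {"claw": 1, "delta_pos": [0.14, -0.095, 0], "rot": [0, 0, 0.2]},
    {"claw": 1, "delta_pos": [0.175, -0.12, 0], "rot": [0, 0, 0.25]},
    {"claw": 1, "delta_pos": [0.21, -0.14, 0], "rot": [0, 0, 0.3]},
    {"claw": 1, "delta_pos": [0.24, -0.165, 0], "rot": [0, 0, 0.35]},
    {"claw": 1, "delta_pos": [0.275, -0.185, 0], "rot": [0, 0, 0.4]},
    {"claw": 1, "delta_pos": [0.31, -0.21, 0], "rot": [0, 0, 0.439]},
    {"claw": 1, "delta_pos": [0.345, -0.235, 0], "rot": [0, 0, 0.439]},
  ],
)

```text
time: 1.53
tcp_pos: [0.421, -0.2016, 0.2317]
orientation: [0.0, 0.997, -0.073, 0.0]
contact_force: [0.2, 0.0, -0.4]
grip_width: 0.001
gripper_force: 0.0
```

```bash
python3 -c "
from h import *
go(78,-36,200)"
```

```text
world [0.5894 0.0079 0.2   ] delta [ 0.1359 -0.2319  0.0317] rot [ 0.001 -0.001 -0.002]
```

>>> move_arm(
  plan=[
    {"claw": 1, "delta_pos": [0.02, -0.034, 0], "rot": [0, 0, 0]},
    {"claw": 1, "delta_pos": [0.04, -0.068, 0], "rot": [0, 0, 0]},
    {"claw": 1, "delta_pos": [0.06, -0.102, 0], "rot": [0, 0, 0]},
    {"claw": 1, "delta_pos": [0.08, -0.136, 0], "rot": [0, 0, 0]},
    {"claw": 1, "delta_pos": [0.1, -0.17, 0.01], "rot": [0, 0, 0]},
    {"claw": 1, "delta_pos": [0.12, -0.204, 0.02], "rot": [0, 0, 0]},
    {"claw": 1, "delta_pos": [0.136, -0.232, 0.03], "rot": [0, 0, 0]},
    {"claw": 1, "delta_pos": [0.136, -0.232, 0.05], "rot": [0, 0, 0]},
    {"claw": 1, "delta_pos": [0.136, -0.232, 0.06], "rot": [0, 0, 0]},
    {"claw": 1, "delta_pos": [0.136, -0.232, 0.06], "rot": [0, 0, 0]},
  ],
)

```text
time: 2.37
tcp_pos: [0.5859, 0.0072, 0.1683]
orientation: [-0.0, 0.997, -0.072, -0.003]
contact_force: [0.1, 0.2, -0.5]
grip_width: 0.0
gripper_force: 0.0
```

```bash
python3 -c "
from h import *
go(78,-36,95)
go(78,-115,95)
save('side','s1');p=cv2.imread('pics/s1.png')[130:350,180:440];cv2.imwrite('pics/s1c.png',cv2.resize(p,None,fx=3,fy=2.7))"
```

```text
world [0.5894 0.0079 0.095 ] delta [ 0.0038 -0.0011  0.0733] rot [0.    0.006 0.001]
world [ 0.578  -0.0703  0.095 ] delta [0.0037 0.0779 0.0733] rot [0.    0.006 0.001]
```

View pics/s1c.png

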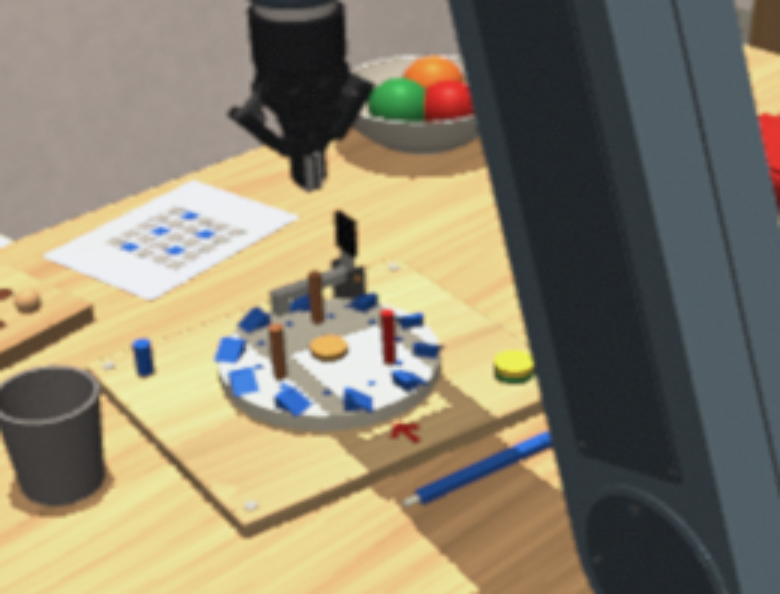

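The side crop shows the shut fingertips at (313,185), in front of and above the upright paddle at (345,235). The knuckles sit well above the tips.

>>> move_arm(
  plan=[
    {"claw": 1, "delta_pos": [0.003, 0, 0.03], "rot": [0, 0, 0]},
    {"claw": 1, "delta_pos": [0.003, 0, 0.06], "rot": [0, 0, 0]},
    {"claw": 1, "delta_pos": [0.003, 0, 0.073], "rot": [0, 0, 0]},
    {"claw": 1, "delta_pos": [0.003, 0.01, 0.073], "rot": [0, 0, 0]},
    {"claw": 1, "delta_pos": [0.003, 0.02, 0.073], "rot": [0, 0, 0]},
    {"claw": 1, "delta_pos": [0.003, 0.03, 0.073], "rot": [0, 0, 0]},
    {"claw": 1, "delta_pos": [0.003, 0.038, 0.073], "rot": [0, 0, 0]},
    {"claw": 1, "delta_pos": [0.003, 0.046, 0.073], "rot": [0, 0, 0]},
    {"claw": 1, "delta_pos": [0.003, 0.054, 0.073], "rot": [0, 0, 0]},
    {"claw": 1, "delta_pos": [0.003, 0.062, 0.073], "rot": [0, 0, 0]},
  ],
)

```text
time: 3.25
tcp_pos: [0.5822, -0.0563, 0.0991]
orientation: [0.0, 0.997, -0.072, 0.001]
contact_force: [1.6, -0.1, -0.3]
grip_width: -0.001
gripper_force: 0.1
```

>>> move_arm(
  plan=[
    {"claw": 1, "delta_pos": [0, 0.008, 0], "rot": [0, 0, 0]},
    {"claw": 1, "delta_pos": [0, 0.016, 0], "rot": [0, 0, 0]},
    {"claw": 1, "delta_pos": [0, 0.018, 0], "rot": [0, 0, 0]},
    {"claw": 1, "delta_pos": [0, 0.018, 0], "rot": [0, 0, 0]},
    {"claw": 1, "delta_pos": [0, 0.018, 0], "rot": [0, 0, 0]},
    {"claw": 1, "delta_pos": [0, 0.018, 0], "rot": [0, 0, 0]},
  ],
)

```text
time: 3.75
tcp_pos: [0.5794, -0.0725, 0.0982]
orientation: [-0.0, 0.997, -0.072, -0.0]
contact_force: [-0.2, 0.0, -0.2]
grip_width: -0.003
gripper_force: 0.0
```

```bash
python3 -c "
from h import *
go(-48,-70,140)
save('side','s2');p=cv2.imread('pics/s2.png')[130:350,180:440];cv2.imwrite('pics/s2c.png',cv2.resize(p,None,fx=3,fy=2.7))"
```

```text
world [ 0.4598 -0.0077  0.14  ] delta [-0.1277 -0.047  -0.0418] rot [-0.  0.  0.]
```

View pics/s2c.png

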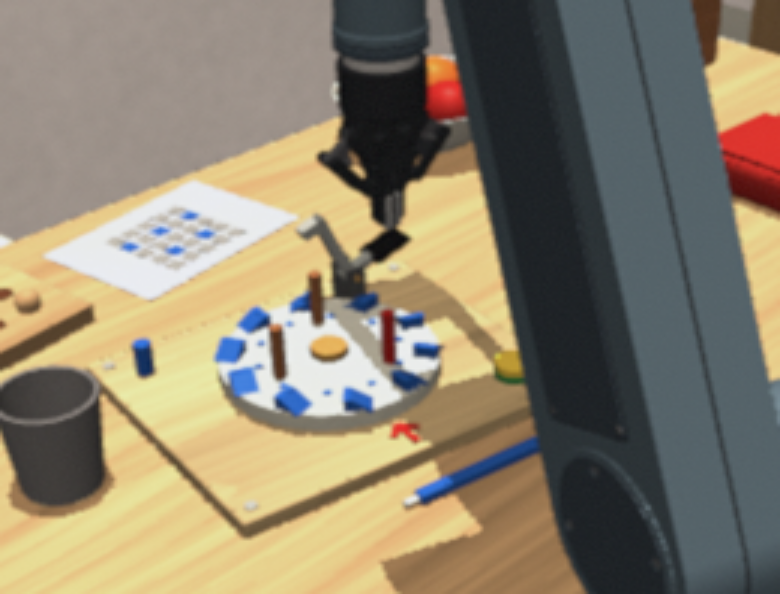

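The pawl is tipped to roughly 0.9–1 rad: nose at (310,225), paddle at (385,243). It may still be falling, so I push a little further and give it time.

>>> move_arm(
  plan=[
    {"claw": 1, "delta_pos": [0, 0.006, 0], "rot": [0, 0, 0]},
    {"claw": 1, "delta_pos": [0, 0.012, 0], "rot": [0, 0, 0]},
    {"claw": 1, "delta_pos": [0, 0.012, 0], "rot": [0, 0, 0]},
    {"claw": 1, "delta_pos": [0, 0.012, 0], "rot": [0, 0, 0]},
    {"claw": 1, "delta_pos": [0, 0.012, 0], "rot": [0, 0, 0]},
    {"claw": 1, "delta_pos": [0, 0.012, 0], "rot": [0, 0, 0]},
    {"claw": 1, "delta_pos": [0, 0.012, -0.02], "rot": [0, 0, 0]},
    {"claw": 1, "delta_pos": [0, 0.012, -0.05], "rot": [0, 0, 0]},
    {"claw": 1, "delta_pos": [0, 0.012, -0.08], "rot": [0, 0, 0]},
    {"claw": 1, "delta_pos": [0, 0.012, -0.08], "rot": [0, 0, 0]},
  ],
)

```text
time: 4.63
tcp_pos: [0.5811, -0.0856, 0.1847]
orientation: [0.001, 0.997, -0.072, 0.005]
contact_force: [0.4, -0.5, 0.3]
grip_width: -0.0
gripper_force: 0.0
```

```bash
python3 -c "
from h import *
go(-48,-70,175)
go(-48,-70,65)
save('side','s3');p=cv2.imread('pics/s3.png')[130:350,180:440];cv2.imwrite('pics/s3c.png',cv2.resize(p,None,fx=3,fy=2.7))"
```

```text
world [ 0.4598 -0.0077  0.175 ] delta [-0.1313 -0.0598  0.0082] rot [ 0.002 -0.011  0.   ]
world [ 0.4598 -0.0077  0.065 ] delta [-0.1324 -0.06    0.1182] rot [ 0.002 -0.011  0.   ]
```

View pics/s3c.png

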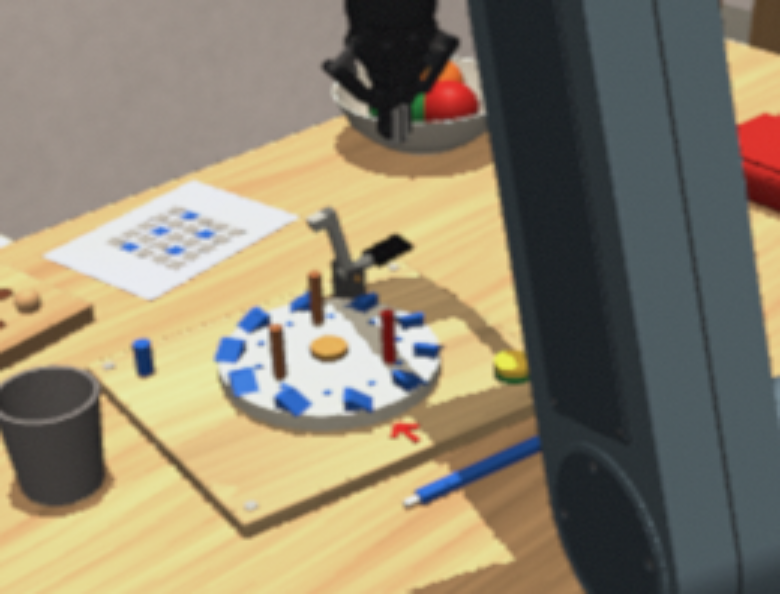

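The pawl now stands at its upper stop: arm near upright with its top at (325,215), paddle lying back at (388,250). The wheel is unmoved, so I go to the red peg next.

>>> move_arm(
  plan=[
    {"claw": 1, "delta_pos": [-0.035, -0.016, 0], "rot": [0, 0, 0]},
    {"claw": 1, "delta_pos": [-0.07, -0.032, 0], "rot": [0, 0, 0]},
    {"claw": 1, "delta_pos": [-0.105, -0.048, 0], "rot": [0, 0, 0]},
    {"claw": 1, "delta_pos": [-0.132, -0.06, 0], "rot": [0, 0, 0]},
    {"claw": 1, "delta_pos": [-0.132, -0.06, 0.03], "rot": [0, 0, 0]},
    {"claw": 1, "delta_pos": [-0.132, -0.06, 0.06], "rot": [0, 0, 0]},
    {"claw": 1, "delta_pos": [-0.132, -0.06, 0.09], "rot": [0, 0, 0]},
    {"claw": 1, "delta_pos": [-0.132, -0.06, 0.116], "rot": [0, 0, 0]},
    {"claw": 1, "delta_pos": [-0.132, -0.06, 0.116], "rot": [0, 0, 0]},
    {"claw": 1, "delta_pos": [-0.132, -0.06, 0.116], "rot": [0, 0, 0]},
  ],
)

```text
time: 5.52
tcp_pos: [0.454, -0.0059, 0.061]
orientation: [-0.0, 0.997, -0.072, -0.002]
contact_force: [0.6, 0.0, 0.8]
grip_width: 0.002
gripper_force: 0.0
```

```bash
python3 -c "
from h import *
go(-48,-20,65)
save('top','t4');p=cv2.imread('pics/t4.png')[160:310,200:380];cv2.imwrite('pics/t4c.png',cv2.resize(p,None,fx=4,fy=4))"
```

```text
world [0.467  0.0418 0.065 ] delta [ 0.006  -0.0491 -0.004 ] rot [-0.001  0.005  0.   ]
```

View pics/t4c.png

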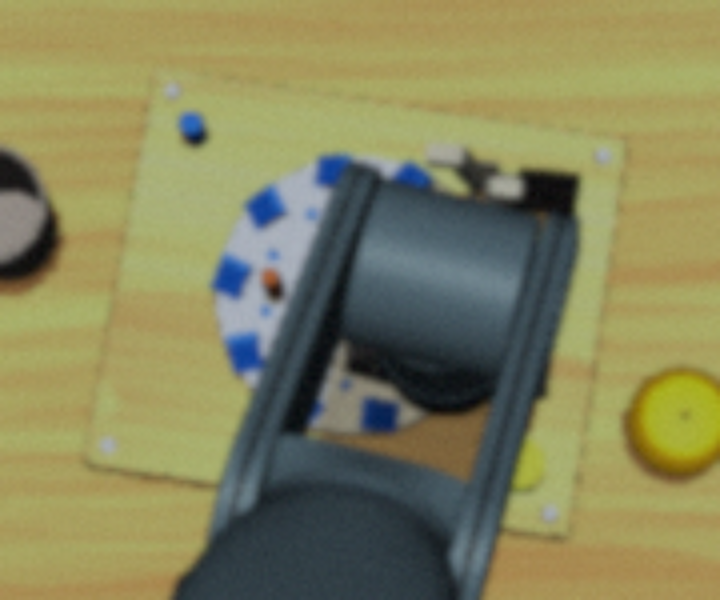

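The top crop shows the gripper over the -x side of the wheel with the pawl up at (460,165). The brown peg is visible at crop (272,278), about (268,229.5) in the full picture.

>>> move_arm(
  plan=[
    {"claw": 1, "delta_pos": [0.006, -0.006, 0], "rot": [0, 0, 0]},
    {"claw": 1, "delta_pos": [0.006, -0.012, 0], "rot": [0, 0, 0]},
    {"claw": 1, "delta_pos": [0.006, -0.017, 0], "rot": [0, 0, 0]},
    {"claw": 1, "delta_pos": [0.006, -0.022, 0], "rot": [0, 0, 0]},
    {"claw": 1, "delta_pos": [0.006, -0.027, 0], "rot": [0, 0, 0]},
    {"claw": 1, "delta_pos": [0.006, -0.032, 0], "rot": [0, 0, 0]},
    {"claw": 1, "delta_pos": [0.006, -0.036, 0], "rot": [0, 0, 0]},
    {"claw": 1, "delta_pos": [0.006, -0.04, 0], "rot": [0, 0, 0]},
    {"claw": 1, "delta_pos": [0.006, -0.044, 0], "rot": [0, 0, 0]},
    {"claw": 1, "delta_pos": [0.006, -0.044, 0], "rot": [0, 0, 0]},
  ],
)

```text
time: 6.4
tcp_pos: [0.4682, 0.0372, 0.0623]
orientation: [-0.0, 0.997, -0.072, 0.0]
contact_force: [0.6, 0.2, -0.0]
grip_width: -0.004
gripper_force: 0.0
```

```bash
python3 -c "
from h import *
go(-48,-20,61)
save('side','s5');p=cv2.imread('pics/s5.png')[200:320,220:400];cv2.imwrite('pics/s5c.png',cv2.resize(p,None,fx=4.4,fy=4.4))
M,t,yaw,_=fit()
def proj(cam,l,z):
    m=optics.camera_model(cam);T=np.linalg.inv(m['T']);q=np.array(m['K'])@(T@np.r_[M@np.array(l)+t,z,1])[:3];return (q[:2]/q[2]).round(1)
for w in (0,-.5,-.628,-.756):
  print(w,[proj('side',.052*np.array([np.cos(a+w),np.sin(a+w)]),.095) for a in np.radians([216,336,96])])"
```

```text
world [0.467  0.0418 0.061 ] delta [-0.0019 -0.0044  0.0013] rot [-0.001 -0.     0.   ]
0 [array([309.3, 245.8]), array([285.6, 231.3]), array([271.8, 250.9])]
-0.5 [array([303.3, 251.1]), array([295.9, 231.3]), array([267.6, 245.6])]
-0.628 [array([301.1, 252.1]), array([298.4, 231.8]), array([267.4, 244.1])]
-0.756 [array([298.6, 253. ]), array([300.7, 232.4]), array([267.5, 242.5])]
```

View pics/s5c.png

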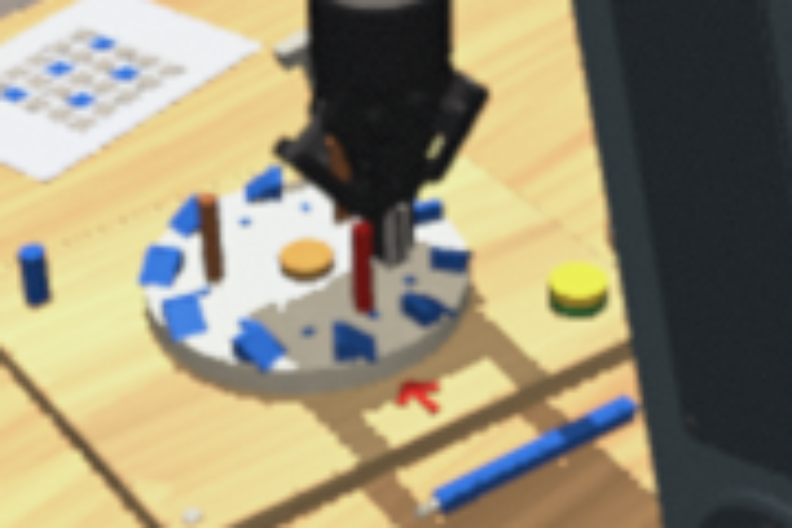

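Red peg top is at (302.7,251.1), which reads as a wheel angle of about -0.51. It needs about 6 mm more.

>>> move_arm(
  plan=[
    {"claw": 1, "delta_pos": [0, -0.002, 0], "rot": [0, 0, 0]},
    {"claw": 1, "delta_pos": [0, -0.004, 0], "rot": [0, 0, 0]},
    {"claw": 1, "delta_pos": [0, -0.006, 0], "rot": [0, 0, 0]},
    {"claw": 1, "delta_pos": [0, -0.006, 0], "rot": [0, 0, 0]},
    {"claw": 1, "delta_pos": [0, -0.006, 0], "rot": [0, 0, 0]},
    {"claw": 1, "delta_pos": [0, 0.01, 0], "rot": [0, 0, 0]},
    {"claw": 1, "delta_pos": [0, 0.03, 0], "rot": [0, 0, 0]},
    {"claw": 1, "delta_pos": [0, 0.03, -0.04], "rot": [0, 0, 0]},
    {"claw": 1, "delta_pos": [0, 0.03, -0.08], "rot": [0, 0, 0]},
    {"claw": 1, "delta_pos": [0, 0.03, -0.12], "rot": [0, 0, 0]},
  ],
)

```text
time: 7.28
tcp_pos: [0.4629, 0.0063, 0.1833]
orientation: [-0.0, 0.997, -0.073, -0.001]
contact_force: [0.7, -0.8, -0.1]
grip_width: 0.001
gripper_force: 0.0
```

```bash
python3 -c "
from h import *
go(78,-100,180)
save('side','s6');p=cv2.imread('pics/s6.png')[200:320,220:400];cv2.imwrite('pics/s6c.png',cv2.resize(p,None,fx=4.4,fy=4.4))
"
```

```text
world [ 0.5802 -0.0555  0.18  ] delta [0.125  0.0442 0.003 ] rot [-0.     0.002 -0.001]
```

View pics/s6c.png

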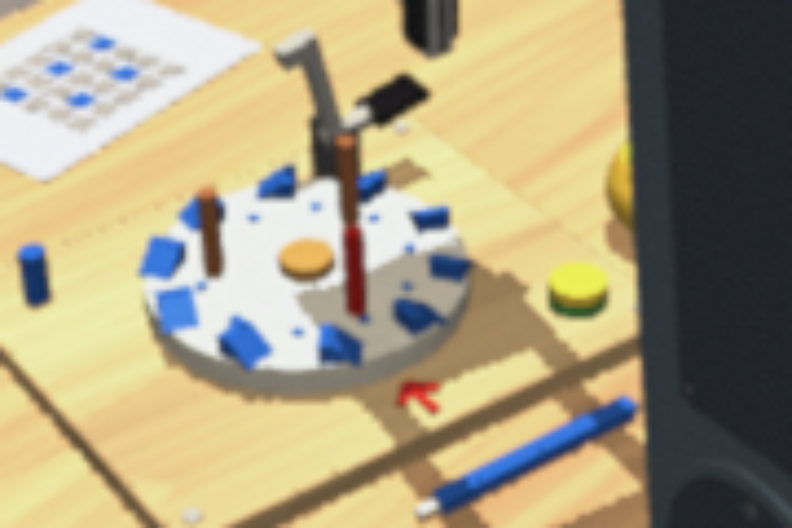

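Red peg top is at (300.5,252) and the far brown peg top at (298.6,231.6), so the wheel reads about -0.63. The pawl is still up. Next I move behind its arm.

>>> move_arm(
  plan=[
    {"claw": 1, "delta_pos": [0.035, 0.013, 0], "rot": [0, 0, 0]},
    {"claw": 1, "delta_pos": [0.07, 0.028, 0], "rot": [0, 0, 0]},
    {"claw": 1, "delta_pos": [0.1, 0.04, 0], "rot": [0, 0, 0]},
    {"claw": 1, "delta_pos": [0.125, 0.048, 0], "rot": [0, 0, 0]},
    {"claw": 1, "delta_pos": [0.125, 0.048, 0], "rot": [0, 0, 0]},
    {"claw": 1, "delta_pos": [0.125, 0.048, 0.025], "rot": [0, 0, 0]},
    {"claw": 1, "delta_pos": [0.125, 0.048, 0.05], "rot": [0, 0, 0]},
    {"claw": 1, "delta_pos": [0.125, 0.048, 0.075], "rot": [0, 0, 0]},
    {"claw": 1, "delta_pos": [0.125, 0.048, 0.08], "rot": [0, 0, 0]},
    {"claw": 1, "delta_pos": [0.125, 0.048, 0.08], "rot": [0, 0, 0]},
  ],
)

```text
time: 8.17
tcp_pos: [0.5786, -0.0582, 0.1003]
orientation: [-0.001, 0.997, -0.072, -0.002]
contact_force: [-0.1, 0.3, 0.5]
grip_width: 0.003
gripper_force: 0.0
```

```bash
python3 -c "
from h import *
go(78,-32,102)"
```

```text
world [0.59   0.0118 0.102 ] delta [ 0.0012 -0.0709 -0.0016] rot [-0.001  0.005  0.   ]
```

>>> move_arm(
  plan=[
    {"claw": 1, "delta_pos": [0, -0.008, 0], "rot": [0, 0, 0]},
    {"claw": 1, "delta_pos": [0, -0.016, 0], "rot": [0, 0, 0]},
    {"claw": 1, "delta_pos": [0, -0.024, 0], "rot": [0, 0, 0]},
    {"claw": 1, "delta_pos": [0, -0.031, 0], "rot": [0, 0, 0]},
    {"claw": 1, "delta_pos": [0, -0.038, 0], "rot": [0, 0, 0]},
    {"claw": 1, "delta_pos": [0, -0.045, 0], "rot": [0, 0, 0]},
    {"claw": 1, "delta_pos": [0, -0.052, 0], "rot": [0, 0, 0]},
    {"claw": 1, "delta_pos": [0, -0.059, 0], "rot": [0, 0, 0]},
    {"claw": 1, "delta_pos": [0, -0.066, 0], "rot": [0, 0, 0]},
    {"claw": 1, "delta_pos": [0, -0.071, 0], "rot": [0, 0, 0]},
  ],
)

```text
time: 9.0
tcp_pos: [0.5907, 0.0124, 0.1022]
orientation: [-0.0, 0.997, -0.072, -0.0]
contact_force: [-0.6, 0.3, 0.1]
grip_width: -0.004
gripper_force: 0.0
```

>>> move_arm(
  plan=[
    {"claw": 1, "delta_pos": [0, 0, 0], "rot": [0, 0, 0]},
    {"claw": 1, "delta_pos": [0, 0, 0], "rot": [0, 0, 0]},
    {"claw": 1, "delta_pos": [0, 0, 0], "rot": [0, 0, 0]},
    {"claw": 1, "delta_pos": [0, 0, -0.03], "rot": [0, 0, 0]},
    {"claw": 1, "delta_pos": [0, 0, -0.06], "rot": [0, 0, 0]},
    {"claw": 1, "delta_pos": [0, 0, -0.09], "rot": [0, 0, 0]},
    {"claw": 1, "delta_pos": [0, 0, -0.12], "rot": [0, 0, 0]},
    {"claw": 1, "delta_pos": [0, 0, -0.12], "rot": [0, 0, 0]},
    {"claw": 1, "delta_pos": [0, 0, -0.12], "rot": [0, 0, 0]},
    {"claw": 1, "delta_pos": [0, 0, -0.12], "rot": [0, 0, 0]},
  ],
)

```text
time: 9.83
tcp_pos: [0.5902, 0.0111, 0.2218]
orientation: [-0.0, 0.997, -0.072, -0.0]
contact_force: [-0.3, -0.1, -0.3]
grip_width: 0.001
gripper_force: 0.0
```

```bash
python3 -c "
from h import *
save('side','s7');p=cv2.imread('pics/s7.png')[180:315,220:400];cv2.imwrite('pics/s7c.png',cv2.resize(p,None,fx=4.4,fy=4.4))
"
```

```text
(no output)
```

View pics/s7c.png

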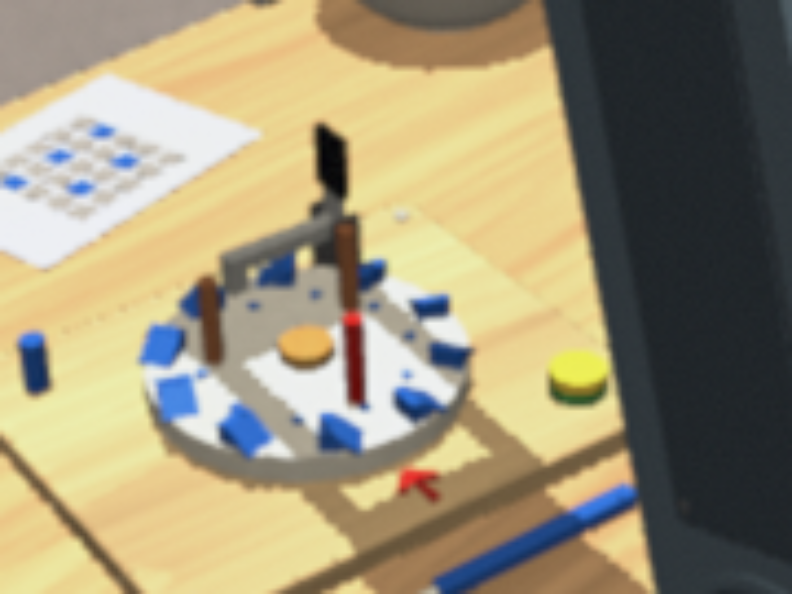

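The pawl is down between teeth: nose at (272,239) and paddle top at (293,208.6), both within a pixel of the original seated picture. The red peg reads about -0.64 and the bystanders in view haven't moved.

```bash
python3 -c "
from h import *
print(r.sign_off())"
```

```text
the job is handed in; nothing more can be done
None
```

The job is handed in: by the last side picture the pawl is seated in the new notch and the wheel is one notch back at about -0.64 rad, with the red peg at the arrow; the sign-off returned no verdict.

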